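# Fit a bearing sleeve and lock its keeper

## Task

Slide the steel sleeve, chamfered nose first, into the bore of the aluminium bearing block until its shoulder is fully home against the block, then let go and swing the keeper on top of the block shut behind the shoulder. Leave the other things on the table where they are.

Things in the scene. Friction and masses are not known exactly. Their poses are not given: they have to be found in the camera images.
- sleeve_grip (a point): Loose steel sleeve: 22 mm bar, 93 mm long, with a 44 mm collar (shoulder) 8 mm thick; 0.12 kg. Starts level on the wooden rest, axis 48 mm above the table. Point on its axis in its plain tail, 27 mm behind the shoulder face: grip here from above (38 mm free between collar and rear post). x along the axis to the chamfered nose (y, z turn with roll); nose tip 62 mm ahead, tail end 31 mm behind.
- sleeve_shoulder (a point): Point on the sleeve's axis in the front face of the shoulder (the face that seats against the block). The nose in front of it is 22 mm in diameter and 35 mm long, with a 3 mm chamfer at the tip; x towards the nose.
- rest: Fixed light-wood rest for the sleeve: base 96 x 60 x 8 mm, two V posts 10 mm thick and 36 mm wide, centred 18 mm ahead of the shoulder face (under the nose) and 51 mm behind it (under the tail end). The sleeve lifts straight up. Origin on the table under the shoulder face of the sleeve as it starts; x along the sleeve to its nose.
- bore_mouth (a point): Centre of the bore's mouth in the front face of the fixed aluminium bearing block, 50 mm above the table. x points level into the bore, y left, z up. Bore 23.2 mm diameter (1.2 mm clearance), mouth chamfered 1.5 mm, right through the block: 56 mm long (x), 56 wide, 66 high, 10 mm high feet out to 50 mm either side. The sleeve is home when sleeve_shoulder meets this point.
- keeper (a joint): Flat dark steel arm on an upright pivot on the block's top, 26 mm behind its front face; arm top 80 mm above the table. 0 rad = shut (stop): arm along x, down-turned lip 12 mm ahead of the face, just behind the seated shoulder. Positive = open, anticlockwise from above (lip to -y, rear pin to +y), to 1.45. Stays where left, about 1 N at the pin. Passes only if the shoulder is within 3 mm of home.
- keeper_pin (a point): Middle of the keeper's upright round pin (12 mm diameter, 20 mm high, 80 to 100 mm above the table) at the rear end of the arm, 36 mm from the pivot: pinch it or push it to turn the keeper. It lies from bore_mouth at x = 26 + 36 cos(keeper), y = 36 sin(keeper) mm.
- eraser: Bystander: small eraser, 21x45x13 mm, on the table in the middle. Origin under its centre.
- cement_can: Bystander: small upright can, 49 mm diameter, 83 mm high, at the back right. Origin under its centre.
- film_can: Bystander: dark film can lying on its side, 52x33x33 mm, in the middle. Origin under its centre.

How it is judged:
On the way:
1. the sleeve is home in the bore (shoulder within 3 mm of the block) while the keeper is still open (x of sleeve_shoulder in the frame of bore_mouth above -0.003 m and y of sleeve_shoulder in the frame of bore_mouth between -0.003 and 0.003 m and z of sleeve_shoulder in the frame of bore_mouth between -0.003 and 0.003 m and angle between the x axis of sleeve_shoulder and the x axis of bore_mouth, either way round below 0.08 rad and value of joint keeper above 0.4 rad), for 0.2 s.
At the end, for the whole second after the job is handed in: The sleeve lies in the bore, shoulder within 3 mm of the block's face and its axis within 3 mm and 0.08 rad of the bore's; the keeper is shut behind the shoulder (within 0.12 rad of its stop); everything is at rest (x of sleeve_shoulder in the frame of bore_mouth above -0.003 m and y of sleeve_shoulder in the frame of bore_mouth between -0.003 and 0.003 m and z of sleeve_shoulder in the frame of bore_mouth between -0.003 and 0.003 m and angle between the x axis of sleeve_shoulder and the x axis of bore_mouth, either way round below 0.08 rad and value of joint keeper below 0.12 rad and velocity of joint keeper below 0.05 rad/s and linear speed of sleeve below 0.02 m/s); the robot touches nothing.
It fails at once if a bystander (eraser, can, film can) is moved by more than 25 mm (distance of any of eraser, cement_can, film_can from where it was at the start of the episode above 0.025 m).
It also fails if it takes over 54 s, if anything falls off the work surface, if the arm or the gripper's body presses on something with over 40 N, if the wrist force passes 120 N, or if a joint passes its speed limit or range.

## Robot

A 6-joint arm with a two-finger parallel gripper is mounted at the origin on the work surface; the furniture and walls round the work are solid. World frame = base frame: x ahead of the robot, y to its left, z up, the work surface at z = 0. Lengths are in m, angles in rad, forces in N, time in s.
With the tool pointing down it reaches from about 0.3 to 0.825 m from the base axis. Payload 5.4 kg.
Tool frame: the origin (TCP) lies at the very end of the fingers, on their centre line; the grasp point (between the pads) lies 19 mm behind it; z points along the fingers, y is the line along which they close (so a half turn about z gives the same grasp; the last joint's range is limited). The gripper opens to 92 mm and grips with 3 to 60 N. Pads are 20 mm wide; open, the fingers measure 128 mm over their backs; the gripper's body (75 mm by 189 mm) begins 69 mm behind the grasp point.
Start: joints at [-1.33, 0.158, 1.597, -0, 1.386, -0.21], TCP at [0.25, -0.518, 0.215] pointing down, gripper open.
Joint ranges: [-2.91, 2.91], [-0.94, 2.29], [0.18, 2.7], [-1.29, 4.43], [0.17, 2.64], [-3, 3]. Speed limits (rad/s): [2.57, 2.57, 3.14, 3.14, 3.14, 3.14].

## Interface

Orientations are given as a rotation vector (axis times angle).
In Python, from workcell import bot gives the robot as it stands. Calls block until the motion is done:
- bot.goto(position, orientation): joint-space move of the TCP to a pose.
- bot.line_to(position, rot=None, max_speed=0.15): straight line of the TCP; rot=None keeps the orientation; max_speed is the mean speed in m/s.
- bot.set_joints(angles): joint-space move.
- bot.set_gripper(opening, newtons=None): opening from 0.0 (shut) to 1.0 (fully open); newtons is the grip in N (None keeps the last); returns when the fingers have stopped.
- bot.hold(seconds).
- bot.inverse_kinematics(position, orientation): joint angles nearest the present ones, or None.
- bot.read_camera(name): name is "side" or "top"; returns a dict with "pixels" (480x640x3 uint8, blue, green, red), "fx", "fy", "cx", "cy" (pixels), "k1" (the pictures are not rectified: a ray, as slopes to the right and down, at radius r is drawn at 1 + k1 r^2 times it, then the intrinsics apply), "R" (3x3) and "t" (3): a world point X has camera coordinates R X + t. Camera axes: x right, y down, z forward; pixel columns grow to the right and rows downward; lengths in m; the calibration is good to about 2 mm. A picture is of the moment at which its call begins. There is no depth.
A pose or a line that the arm cannot do raises bot.MotionError and nothing moves.
- bot.job_done(): hands the job in; it is judged then, once.
Readings, each from a call of its own:
- bot.current_clock(): time.
- bot.current_joints(): joint angles.
- bot.current_joint_vel(): joint speeds.
- bot.current_effort(): joint torques, N m.
- bot.current_ee_pos(): TCP position.
- bot.current_tool_rot(): TCP orientation.
- bot.current_contact_force(): force on the tool from outside, world axes, zero at the start.
- bot.current_ft_torque(): the same for the moment, N m.
- bot.current_opening(): opening from 0.0 (shut) to 1.0 (fully open).
- bot.current_grip_force(): force on a finger pad.
Only numpy, scipy, OpenCV 4.12 (cv2) and the standard library are available. Lean on these libraries where they do the work, as an engineer would, in place of code of your own. Each camera call takes 0.05 s, during which the arm holds its last target. There are 200 camera calls.

## Working session

There is one attempt and no reset: what is moved stays moved. The work goes in short steps, each a Python script; the robot and the scene stay as the last script left them, time stands still between calls to the robot, and variables do not carry over. Pictures are saved under pics/ and viewed, at most 11 in all, crops included, and the job is handed in when it is done.

```bash
mkdir -p pics; ls
cat > h.py <<'E'
import numpy as np, cv2
from workcell import bot
from scipy.spatial.transform import Rotation as Ro
def snap(n,f=None):
    c=bot.read_camera(n)
    if f: cv2.imwrite('pics/'+f,c['pixels'])
    return c
def KD(c): return np.array([[c['fx'],0,c['cx']],[0,c['fy'],c['cy']],[0,0,1.]]),np.array([c['k1'],0,0,0,0])
def ray(c,uv):
    K,D=KD(c); R=np.array(c['R']);t=np.array(c['t'])
    p=cv2.undistortPoints(np.array(uv,float).reshape(-1,1,2),K,D).reshape(-1,2)
    return -R.T@t,np.c_[p,np.ones(len(p))]@R
def plane(c,uv,z):
    o,d=ray(c,uv); return o+d*((z-o[2])/d[:,2])[:,None]
def proj(c,X):
    K,D=KD(c); return cv2.projectPoints(np.array(X,float).reshape(-1,1,3),cv2.Rodrigues(np.array(c['R']))[0],np.array(c['t'],float),K,D)[0].reshape(-1,2)
E
python3 - <<'E'
from h import *
for n in('top','side'):
    c=snap(n,n+'0.png'); R=np.array(c['R']); print(n,-R.T@c['t'],R[2],c['fx'],c['k1'])
print(bot.current_clock(),bot.current_tool_rot())
E
```

```text
pics
top [ 0.45511976 -0.05510829  0.91667286] [ 0.16918948  0.0109244  -0.985523  ] 434.30676481390043 -0.09248294087017227
side [0.28806754 0.59445558 0.57509345] [ 0.32957265 -0.75025347 -0.5731506 ] 566.3568841904237 -0.04070489851172098
0.1 [-3.06045246e+00 -7.01679821e-01  3.24142273e-05]
```

View pics/top0.png

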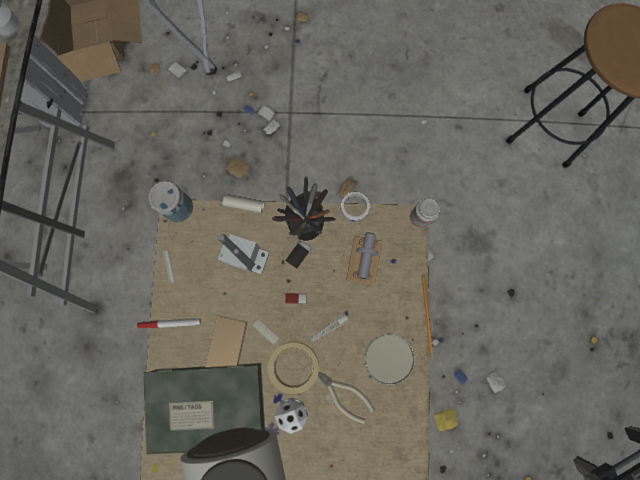

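View pics/side0.png

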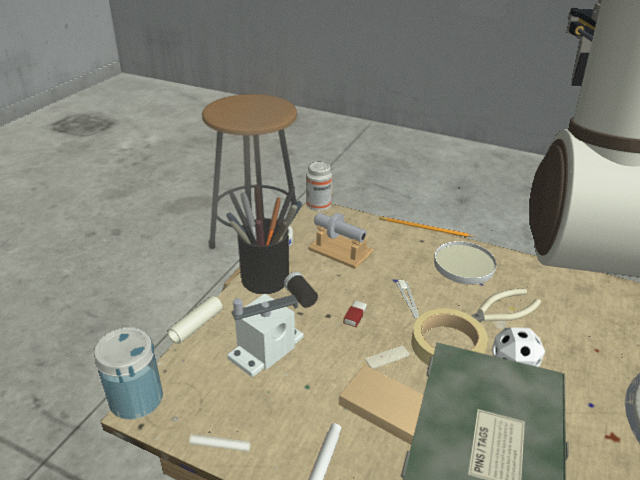

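The top view shows the block with its keeper at about (243,253) and the sleeve on its rest at about (366,256). The film can is at (297,256), the eraser at (295,298) and the cement can at (426,212), with the pen cup between block and rest at (305,215). I'll zoom in on the block and the rest.

Run:
```python
import cv2,numpy as np
a=cv2.imread('pics/top0.png');b=cv2.imread('pics/side0.png')
z=lambda i,x,y,w,h,s:cv2.resize(i[y:y+h,x:x+w],None,fx=s,fy=s,interpolation=cv2.INTER_CUBIC)
cv2.imwrite('pics/z1.png',np.hstack([z(a,210,225,66,55,6),z(a,335,225,66,60,6)[:330]]))
cv2.imwrite('pics/z2.png',np.hstack([z(b,225,265,100,110,4),z(b,300,200,80,110,4)]))
```

```text
(no output)
```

View pics/z1.png

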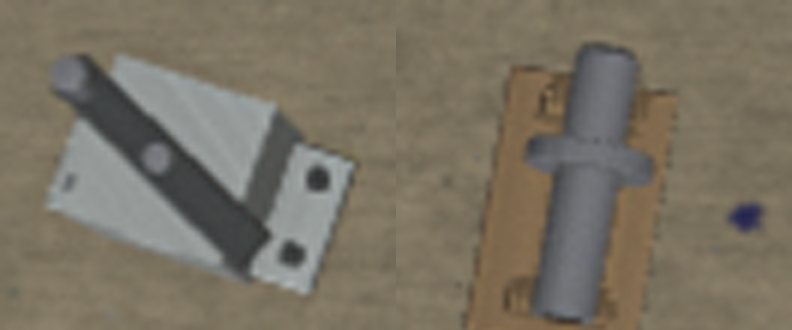

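View pics/z2.png

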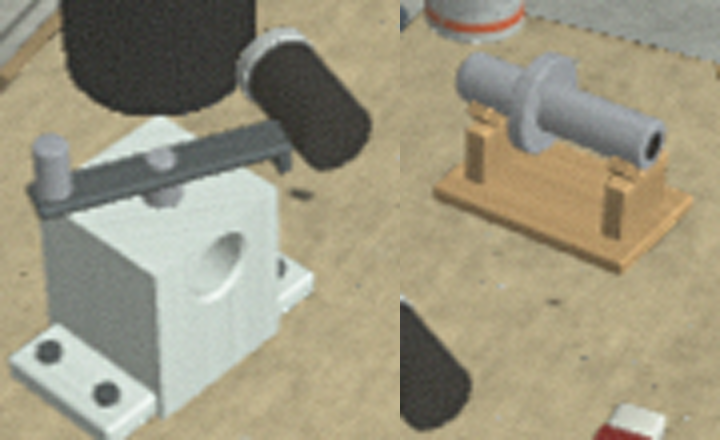

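The close-ups show the sleeve's short end (the nose) pointing away from the robot, with the collar at top pixel (434,252). The bore's mouth faces the robot, and the keeper is open with its pin at top pixel (221,237) and its lip on the right. Next I cast the corner pixels onto their known planes.

Run:
```python
from h import *
np.set_printoptions(precision=4,suppress=True)
T=snap('top');S=snap('side')
t=lambda p:np.array(p)/6.+[209.6,224.6]
s=lambda p:np.array(p)/4.+[224.6,264.6]
A=plane(T,t([[120,55],[277,103],[48,207],[250,281]]),.066)
B=plane(S,s([[165,118],[277,187],[45,212],[158,275]]),.066) # side: back(?) 
print('top corners\n',A,'\nside corners\n',B)
for M in(A,B):
    print(np.linalg.norm(M[:,None,:2]-M[None,:,:2],axis=2)*1e3)
print('pin top',plane(T,t([[70,77]]),.1),plane(S,s([[51,140]]),.1))
print('pivot',plane(T,t([[157,158]]),.084),plane(S,s([[161,158]]),.084))
c=plane(S,s([[220,267]]),.05);print('bore',c)
t2=lambda p:(np.array(p)-[396,0])/6.+[334.6,224.6]
s2=lambda p:(np.array(p)-[400,0])/4.+[299.6,199.6]
print('sleeve top nose,tail,collar',plane(T,t2([[608,47],[567,318],[590,160]]),.048))
print('side nose,tail,collar',plane(S,s2([[465,80],[655,145],[548,104]]),.048))
print('rest base corners',plane(T,t2([[512,67],[678,92]]),.008),plane(S,s2([[434,190],[622,270],[693,200]]),.008))
print('film',plane(T,[[297,256]],.03),'eraser',plane(T,[[295,298]],.013),'cup',plane(T,[[305,230]],.08))
```

```text
top corners
 [[0.6122 0.1348 0.066 ]
 [0.5973 0.0812 0.066 ]
 [0.5604 0.1557 0.066 ]
 [0.5378 0.0871 0.066 ]] 
side corners
 [[0.593  0.0822 0.066 ]
 [0.5428 0.0965 0.066 ]
 [0.6052 0.1405 0.066 ]
 [0.558  0.1496 0.066 ]]
[[ 0.     55.6128 55.8379 88.372 ]
 [55.6128  0.     83.1297 59.8035]
 [55.8379 83.1297  0.     72.24  ]
 [88.372  59.8035 72.24    0.    ]]
[[ 0.     52.2341 59.5096 75.9591]
 [52.2341  0.     76.3473 55.2631]
 [59.5096 76.3473  0.     48.0678]
 [75.9591 55.2631 48.0678  0.    ]]
pin top [[0.5983 0.1429 0.1   ]] [[0.5997 0.1416 0.1   ]]
pivot [[0.5752 0.1165 0.084 ]] [[0.5737 0.1183 0.084 ]]
bore [[0.5501 0.1236 0.05  ]]
sleeve top nose,tail,collar [[ 0.6257 -0.1478  0.048 ]
 [ 0.5332 -0.1349  0.048 ]
 [ 0.5867 -0.142   0.048 ]]
side nose,tail,collar [[ 0.6222 -0.1434  0.048 ]
 [ 0.5318 -0.134   0.048 ]
 [ 0.5832 -0.1422  0.048 ]]
rest base corners [[ 0.6254 -0.1181  0.008 ]
 [ 0.618  -0.1771  0.008 ]] [[ 0.623  -0.1154  0.008 ]
 [ 0.5301 -0.0992  0.008 ]
 [ 0.5209 -0.1579  0.008 ]]
film [[0.5758 0.0001 0.03  ]] eraser [[0.4903 0.0022 0.013 ]] cup [[ 0.6209 -0.0168  0.08  ]]
```

```bash
cat > edges.py <<'E'
from h import *
from scipy.ndimage import map_coordinates,gaussian_filter
def edge(c,p,q,w=2.5):
    g=gaussian_filter(c['pixels'].astype(float).sum(2),.6); p,q=np.array(p,float),np.array(q,float)
    d=(q-p)/np.linalg.norm(q-p); n=np.array([-d[1],d[0]]); o=np.arange(-w,w+.01,.1); pts=[]
    for a in np.linspace(.15,.85,30):
        x=p+a*(q-p)+o[:,None]*n
        k=np.abs(np.gradient(map_coordinates(g,[x[:,1],x[:,0]],order=3)));k=k*(k>.5*k.max())
        pts.append(p+a*(q-p)+n*(k@o/k.sum()))
    v=cv2.fitLine(np.array(pts,np.float32),cv2.DIST_HUBER,0,.01,.01).ravel()
    L=np.linalg.norm(q-p)*.3; return np.array([v[2:]-v[:2]*L,v[2:]+v[:2]*L])
E
python3 - <<'E'
from edges import *
np.set_printoptions(precision=4,suppress=True)
T=snap('top');S=snap('side')
t=lambda p:np.array(p)/6.+[209.6,224.6]
s=lambda p:np.array(p)/4.+[224.6,264.6]
t2=lambda p:(np.array(p)-[396,0])/6.+[334.6,224.6]
E=[('T rear top',T,t([[120,55],[277,103]]),.066,'y'),('T front top L',T,t([[48,207],[200,262]]),.066,'y'),
('T left top',T,t([[80,125],[48,207]]),.066,'x'),('T right top',T,t([[277,103],[245,190]]),.066,'x'),
('T footR outer',T,t([[355,163],[308,295]]),.01,'x'),
('S right top',S,s([[200,135],[277,187]]),.066,'y?'),('S front top',S,s([[158,275],[277,187]]),.066,'y'),('S left top',S,s([[45,212],[158,275]]),.066,'x'),
('S footL outer',S,s([[10,360],[105,430]]),.01,'x'),('S right top2',S,s([[200,140],[277,187]]),.066,'x'),
('Sl left',T,t2([[563,190],[538,305]]),.048,'x'),('Sl right',T,t2([[615,190],[597,305]]),.048,'x'),('rest R',T,t2([[676,100],[645,300]]),.008,'x'),('rest L',T,t2([[510,75],[475,300]]),.008,'x')]
for n,c,l,z,a in E:
    e=edge(c,*l); P=plane(c,e,z)[:,:2]; d=P[1]-P[0]; y=np.degrees(np.arctan2(d[1],d[0])); y=(y+(0 if a[0]=='x' else 90)+90)%180-90
    print(n,'yaw %.1f'%y,P.mean(0),'moved %.1f px'%np.linalg.norm(e.mean(0)-l.mean(0)))
E
```

```text
T rear top yaw -16.9 [0.6034 0.1043] moved 1.9 px
T front top L yaw -19.9 [0.5505 0.1283] moved 1.0 px
T left top yaw -12.7 [0.5766 0.1518] moved 1.2 px
T right top yaw -17.1 [0.5844 0.0852] moved 1.0 px
T footR outer yaw -17.2 [0.5654 0.0689] moved 1.4 px
S right top yaw 75.6 [0.5591 0.0923] moved 1.0 px
S front top yaw -12.7 [0.5486 0.1241] moved 1.4 px
S left top yaw -16.3 [0.5809 0.1441] moved 0.8 px
S footL outer yaw -16.5 [0.5891 0.1647] moved 0.8 px
S right top2 yaw -8.4 [0.5593 0.093 ] moved 0.6 px
Sl left yaw -6.1 [ 0.5556 -0.1283] moved 0.7 px
Sl right yaw -8.7 [ 0.5601 -0.147 ] moved 1.5 px
rest R yaw -10.2 [ 0.5842 -0.1723] moved 2.4 px
rest L yaw -8.6 [ 0.5875 -0.1108] moved 2.5 px
```

```bash
cat >> h.py <<'E'
def rv(deg): h=np.radians(deg)/2; return np.pi*np.array([np.cos(h),np.sin(h),0])
E
python3 - <<'E'
from h import *
np.set_printoptions(precision=4,suppress=True)
T=snap('top');S=snap('side')
for a,b in([335,217],[298,203]),([325,205],[298,203]):
    o1,d1=ray(T,[a]);o2,d2=ray(S,[b]);d1,d2=d1[0],d2[0]
    k=np.linalg.lstsq(np.c_[d1,-d2],o2-o1,rcond=None)[0];print('pen',o1+k[0]*d1,o2+k[1]*d2)
for y in(-8,172):
    print(bot.inverse_kinematics([.563,-.139,.029],rv(y)),bot.inverse_kinematics([.5239,.1329,.031],rv(y-8.7)))
for y in(-8,):
    try:
        bot.goto([.5,-.13,.15],rv(y)); bot.line_to([.563,-.139,.10]); bot.line_to([.563,-.139,.029],max_speed=.08)
    except bot.MotionError as e: print(e)
print(bot.current_ee_pos(),bot.current_contact_force(),bot.current_clock())
T=snap('top');S=snap('side')
z=lambda i,x,y,w,h,s:cv2.resize(i[y:y+h,x:x+w],None,fx=s,fy=s,interpolation=cv2.INTER_CUBIC)
cv2.imwrite('pics/g.png',np.hstack([z(T['pixels'],270,160,150,150,2.6),z(S['pixels'],230,130,150,150,2.6)]))
E
```

```text
pen [ 0.6397 -0.0743  0.1187] [ 0.6244 -0.0796  0.1153]
pen [ 0.6586 -0.0549  0.1338] [ 0.6185 -0.0678  0.1234]
[-0.4503  0.3837  1.7195 -0.      1.0384  1.2601] [ 0.0247  0.2924  1.8339 -0.      1.0154  1.887 ]
[-0.4503  0.3837  1.7195  0.      1.0384 -1.8815] [ 0.0247  0.2924  1.8339  0.      1.0154 -1.2546]
[ 0.5636 -0.1393  0.0296] [ 0.0628  0.1831 -0.011 ] 3.8333
```

View pics/g.png

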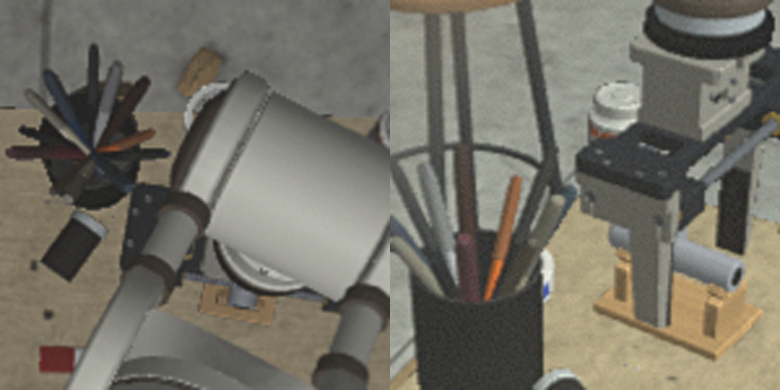

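The picture shows the fingers straddling the sleeve's tail, with the near finger at about (655,280) in the side crop, clear of the pens. Now I grip, lift and carry.

Run:
```python
from h import *
np.set_printoptions(precision=4,suppress=True)
bot.set_gripper(0,30); print('open mm',bot.current_opening()*92,bot.current_grip_force(),bot.current_contact_force())
g=bot.current_ee_pos(); print(g)
bot.line_to([g[0],g[1],g[2]+.05],max_speed=.08); print('F',bot.current_contact_force())
bot.line_to([.46,-.125,.10]); bot.line_to([.452,.03,.11],rv(-12)); bot.line_to([.4539,.1538,.09],rv(-16.7))
print(bot.current_ee_pos(),bot.current_opening()*92,bot.current_clock())
T=snap('top');S=snap('side')
z=lambda i,x,y,w,h,s:cv2.resize(i[y:y+h,x:x+w],None,fx=s,fy=s,interpolation=cv2.INTER_CUBIC)
cv2.imwrite('pics/i.png',np.hstack([z(T['pixels'],170,200,150,150,2.6),z(S['pixels'],200,230,150,150,2.6)]))
```

```text
open mm 20.710867924232097 29.959265291690826 [-0.588  -0.8858 -0.9793]
[ 0.563  -0.1393  0.0291]
F [-0.0605  0.0859 -1.0614]
[0.4541 0.1532 0.0901] 20.84030147283116 8.8083
```

View pics/i.png

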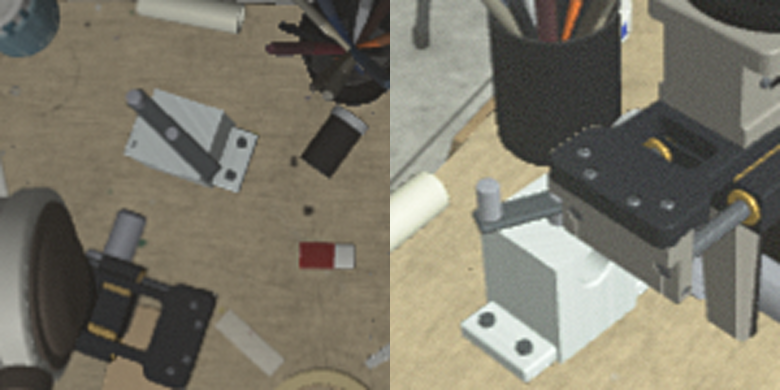

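Run:
```python
from edges import *
np.set_printoptions(precision=4,suppress=True)
p=np.array(bot.current_ee_pos()); bot.line_to([.4539,.1538,.0311],max_speed=.1)
p=np.array(bot.current_ee_pos()); print('tcp',p,bot.current_tool_rot(),rv(-16.7))
T=snap('top','top2.png')
ax=np.array([.9578,-.2874,0]);ay=np.array([.2874,.9578,0])
g=np.array([p[0],p[1],.05])
L=[]
for s in(1,-1):
    l=proj(T,[g+ax*.042+ay*s*.011,g+ax*.058+ay*s*.011]); e=edge(T,*l,w=3); print(l.round(1).tolist(),e.round(1).tolist()); L.append(plane(T,e,.05))
m=(L[0].mean(0)+L[1].mean(0))/2-g; print('mid lateral',m@ay,'along',m@ax,'width',(L[0].mean(0)-L[1].mean(0))@ay)
M=np.array([.5497,.1251,.05]); print('mouth-g lateral',(M-g)@ay,'along',(M-g)@ax)
i=T['pixels'].copy()[200:350,170:320]; cv2.imwrite('pics/j.png',cv2.resize(i,None,fx=4,fy=4,interpolation=cv2.INTER_CUBIC))
```

```text
tcp [0.4544 0.1538 0.0315] [-3.1081  0.4563 -0.0013] [ 3.1083 -0.4562  0.    ]
[[219.2, 291.2], [221.9, 283.6]] [[220.4, 289.4], [222.0, 284.8]]
[[229.4, 294.7], [232.2, 287.1]] [[229.5, 292.4], [231.1, 287.9]]
mid lateral 0.00030597773439582554 along 0.05107852745709212 width 0.019613333847242974
mouth-g lateral -7.992685922991983e-05 along 0.09953500700391545
```

View pics/j.png

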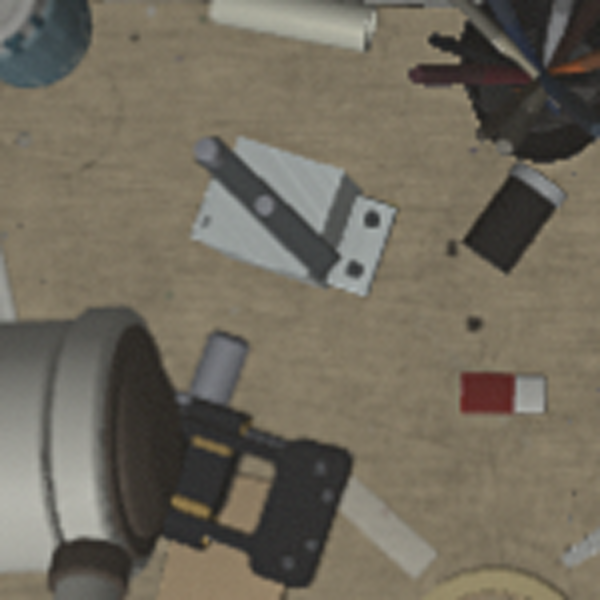

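The top view shows the nose at about (220,360) pointing squarely at the block, and the measured lateral offset is 0.3 mm. I'll insert in steps and watch the force.

```bash
cat > ins.py <<'E'
from h import *
np.set_printoptions(precision=4,suppress=True)
ax=np.array([.9578,-.2874,0]);ay=np.array([.2874,.9578,0]);az=np.array([0,0,1.])
M=np.array([.5497,.1251,0.0311])
E
python3 - <<'E'
from ins import *
def at(d,l=0,z=0): return M-ax*d+ay*l+az*z
lat=0;z=0
bot.line_to(at(.066),max_speed=.08)
F0=np.array(bot.current_contact_force()); print(F0, bot.current_clock())
for d in [.062,.059,.056,.053,.050,.046,.042,.038]:
    bot.line_to(at(d,lat,z),max_speed=.03)
    f=np.array(bot.current_contact_force())-F0; f=np.array([f@ax,f@ay,f@az]); t=np.array(bot.current_ft_torque())
    q=np.array(bot.current_ee_pos())-M
    print(d,f,'pos',np.array([q@ax,q@ay,q@az])*1e3,t)
    if f[0]<-15 or np.abs(f[1:]).max()>15: break
print(bot.current_opening()*92,bot.current_clock())
E
```

```text
[-0.2181 -0.5503 -1.8642] 10.275
0.062 [0.341  0.9151 0.1832] pos [-62.0847   0.0369  -0.0013] [ 0.0571  0.0498 -0.0068]
0.059 [-0.1879  0.7268  1.4172] pos [-58.8403   0.0152   0.0543] [ 0.0385  0.0076 -0.0195]
0.056 [ 0.2564 -0.6249  0.7303] pos [-55.7905  -0.0917  -0.0097] [-0.0599  0.0208 -0.0942]
0.053 [ 1.7566 -0.2756  1.3425] pos [-52.7204  -0.0813   0.0243] [-0.0886  0.0156 -0.0903]
0.05 [ 1.4435 -0.5546  0.1071] pos [-49.702   -0.0666   0.0231] [-0.1362  0.022  -0.0485]
0.046 [-0.1226 -1.0661  1.0784] pos [-45.6078  -0.0615   0.0614] [-0.2379  0.0067 -0.0895]
0.042 [-0.1683 -2.2862  0.287 ] pos [-41.6673  -0.0776   0.0057] [-0.2538  0.1102 -0.0898]
0.038 [ 1.4094 -1.8665 -0.0342] pos [-37.6926  -0.0975   0.0037] [-0.3319  0.1065 -0.0731]
20.87016371065288 12.4083
```

Forces stay small as it slides in. I'll go on until the shoulder makes contact.

Run:
```python
from ins import *
F0=np.array(bot.current_contact_force())
for d in np.arange(.036,.019,-.001):
    bot.line_to(M-ax*d,max_speed=.02)
    f=np.array(bot.current_contact_force()); f=np.array([f@ax,f@ay,f@az]); q=np.array(bot.current_ee_pos())-M
    print(round(d,3),f,(q@ax)*1e3,(q@ay)*1e3)
    if f[0]<-12: break
print(bot.current_opening()*92,bot.current_clock())
T=snap('top');S=snap('side')
z=lambda i,x,y,w,h,s:cv2.resize(i[y:y+h,x:x+w],None,fx=s,fy=s,interpolation=cv2.INTER_CUBIC)
cv2.imwrite('pics/k.png',np.hstack([z(T['pixels'],200,220,100,100,3.9),z(S['pixels'],220,260,100,100,3.9)]))
```

```text
0.036 [-0.5834 -2.6718 -1.28  ] -36.01137531116571 -0.11189877294368229
0.035 [-1.2745 -3.4708 -1.858 ] -35.17496561426337 -0.12632467307464415
0.034 [-2.0551 -2.99   -1.8721] -34.10114815815157 -0.11093308742787193
0.033 [-1.9067 -3.8545 -0.8072] -33.012406308499344 -0.09117728552761978
0.032 [-2.4034 -4.387  -1.1419] -31.989755966874373 -0.07209607243635084
0.031 [-2.2083 -3.9499 -1.5538] -30.97134375112728 -0.0717528861696519
0.03 [-2.3749 -3.6125 -0.9309] -30.00700554599894 -0.0595349960615363
0.029 [-2.3932 -4.1894 -1.3895] -29.09364176101071 -0.10899949618363998
0.028 [-2.3825 -4.717  -1.3928] -28.094869092869263 -0.11424963983597211
0.027 [-2.8467 -4.9884 -0.483 ] -27.13333613824122 -0.11883151888199235
0.026 [-2.0441 -4.9352 -0.0225] -26.34468630495332 -0.18705440636078285
0.025 [-5.2886 -5.1181  1.393 ] -26.349958773773597 -0.27593164522389
0.024 [-9.4245 -6.3169  4.0032] -26.265505944901378 -0.34261332491410335
0.023 [-11.7919  -6.2369   7.0005] -26.27691661922944 -0.4176360430417784
0.022 [-15.2521  -6.1065   9.8389] -26.270800883877747 -0.44690303270636755
20.57670877438919 16.1583
```

View pics/k.png

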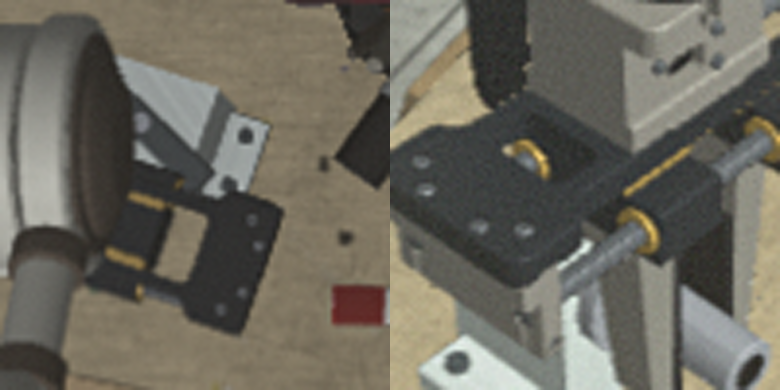

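The sleeve stopped hard 26.3 mm short of the mouth at the grip, against 27 mm expected at home, and the keeper is still open. I release, back off straight up and check.

Run:
```python
from ins import *
bot.hold(.3)
bot.line_to(M-ax*.026,max_speed=.03)
bot.set_gripper(.5,10)
print(bot.current_contact_force())
bot.line_to(M-ax*.027+az*.1,max_speed=.12)
bot.set_gripper(0)
bot.line_to(M-ax*.15+az*.15,max_speed=.25)
print(bot.current_clock())
T=snap('top');S=snap('side')
z=lambda i,x,y,w,h,s:cv2.resize(i[y:y+h,x:x+w],None,fx=s,fy=s,interpolation=cv2.INTER_CUBIC)
cv2.imwrite('pics/l.png',np.hstack([z(T['pixels'],200,220,80,100,4.8),z(S['pixels'],220,270,80,100,4.8)]))
```

```text
[-0.1257  0.2127  0.2411]
19.825
```

View pics/l.png

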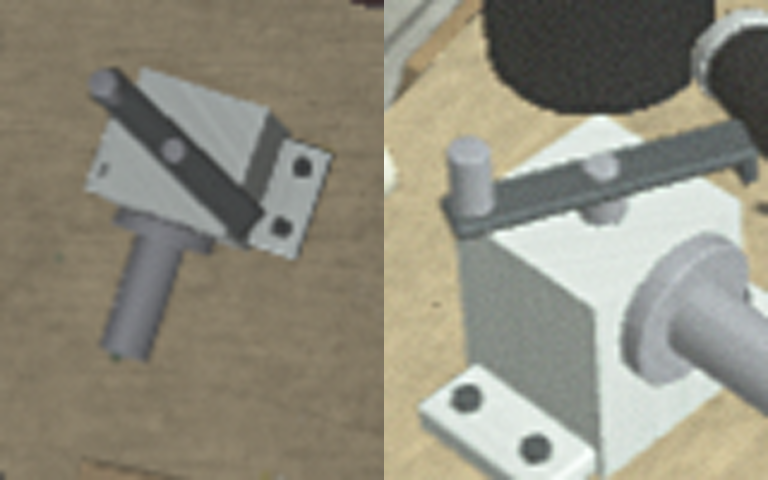

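The collar, at (165,228) in the top crop, sits flush on the block face, and the keeper is still open with its pin at (105,85). Now I push the pin round with closed fingers.

Run:
```python
from ins import *
P=M*[1,1,0]+ax*.026
def pose(k,off,z=.086):
    r=ax*np.cos(k)+ay*np.sin(k); t=-ax*np.sin(k)+ay*np.cos(k)
    return P+r*.036+t*off+az*z, rv(np.degrees(k)-16.7)
bot.goto(*pose(1.08,.04,.15)); bot.line_to(*pose(1.08,.04))
print(bot.current_ee_pos(),bot.current_contact_force(),bot.current_clock())
F0=np.array(bot.current_contact_force())
for k in [1.05,.9,.75,.6,.45,.3,.2,.12,.06,.02,-.02,-.06,-.1,-.14]:
    bot.line_to(*pose(k,.024),max_speed=.06)
    f=np.array(bot.current_contact_force())-F0; f=np.array([f@ax,f@ay,f@az]); print(k,f)
    if k<.1 and np.hypot(f[0],f[1])>7: break
    if np.linalg.norm(f)>20: break
q=np.array(bot.current_ee_pos())-P; print(q@ax,q@ay,bot.current_clock())
bot.line_to(*pose(.4,.035),max_speed=.1); bot.line_to(*pose(.4,.035,.18),max_speed=.2)
bot.goto([.38,.25,.25],rv(-16.7)); 
T=snap('top');S=snap('side');print(bot.current_clock())
z=lambda i,x,y,w,h,s:cv2.resize(i[y:y+h,x:x+w],None,fx=s,fy=s,interpolation=cv2.INTER_CUBIC)
cv2.imwrite('pics/m.png',np.hstack([z(T['pixels'],200,220,80,100,4.8),z(S['pixels'],220,270,80,100,4.8)]))
```

```text
[0.5719 0.1715 0.0868] [-0.1067  0.1329  1.6102] 21.5333
1.05 [ 0.3647 -0.0663 -1.5913]
0.9 [ 0.0994 -0.4484 -1.768 ]
0.75 [-0.0979  0.1861 -1.8566]
0.6 [ 0.3816  0.4253 -0.858 ]
0.45 [ 0.3642 -0.6562 -2.6513]
0.3 [ 0.5303 -0.7377 -1.3782]
0.2 [ 0.4252 -0.6197 -0.7431]
0.12 [ 0.6276  0.5768 -1.5001]
0.06 [ 0.8837  0.0144 -0.8127]
0.02 [-0.0769  0.686  -1.7001]
-0.02 [ 1.9199  1.5551 -2.2537]
-0.06 [ 0.5455  1.0112 -1.3631]
-0.1 [ 0.4862 -0.0412 -1.0632]
-0.14 [ 1.5063 -0.318  -1.6169]
0.038958676260813035 0.018719031292693592 25.4667
27.875
```

View pics/m.png

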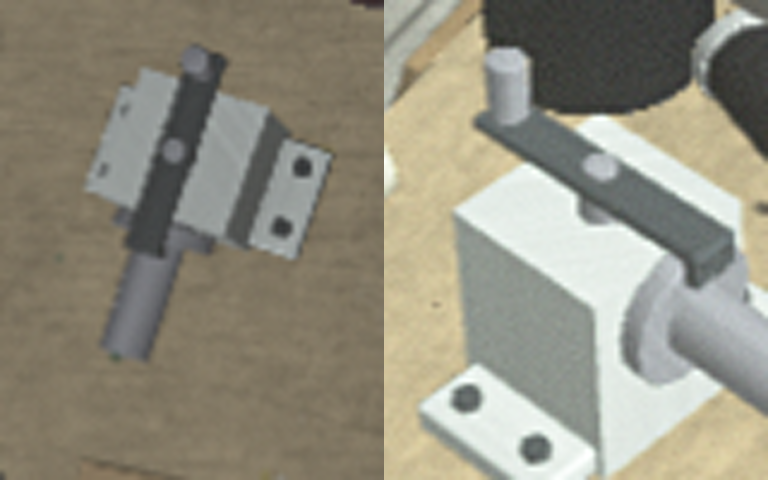

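The lip is behind the shoulder, but no stop was felt, so the fingers are thinner than I assumed. I'll push further until the stop shows in the force.

Run:
```python
from ins import *
P=M*[1,1,0]+ax*.026
def pose(k,off,z=.086):
    r=ax*np.cos(k)+ay*np.sin(k); t=-ax*np.sin(k)+ay*np.cos(k)
    return P+r*.036+t*off+az*z, rv(np.degrees(k)-16.7)
bot.goto(*pose(0,.04,.15)); bot.line_to(*pose(0,.04)); bot.line_to(*pose(0,.022),max_speed=.08)
F0=np.array(bot.current_contact_force())
for o in np.arange(.020,.005,-.001):
    bot.line_to(*pose(0,o),max_speed=.04)
    f=np.array(bot.current_contact_force())-F0; f=np.array([f@ax,f@ay,f@az]); print(round(o,3),f)
    if np.linalg.norm(f[:2])>8: break
q=np.array(bot.current_ee_pos())-P; print(q@ax,q@ay,bot.current_clock())
bot.line_to(*pose(0,.035),max_speed=.1); bot.line_to(*pose(0,.035,.18),max_speed=.2)
bot.goto([.38,.25,.25],rv(-16.7)); 
T=snap('top');S=snap('side');print(bot.current_clock(),bot.current_contact_force())
z=lambda i,x,y,w,h,s:cv2.resize(i[y:y+h,x:x+w],None,fx=s,fy=s,interpolation=cv2.INTER_CUBIC)
cv2.imwrite('pics/n.png',np.hstack([z(T['pixels'],200,220,80,100,4.8),z(S['pixels'],220,270,80,100,4.8)]))
```

```text
0.02 [-0.104   0.5399 -0.6729]
0.019 [ 0.1918  0.196  -1.8807]
0.018 [ 0.7529  0.7371 -1.5498]
0.017 [ 0.3475  5.4672 -2.8523]
0.016 [ 0.7001  7.2659 -1.9442]
0.015 [ 1.0241 10.1859 -2.3771]
0.035961340139049794 0.017477494122549737 31.4083
33.5333 [-0.0213  0.0284 -0.2075]
```

View pics/n.png

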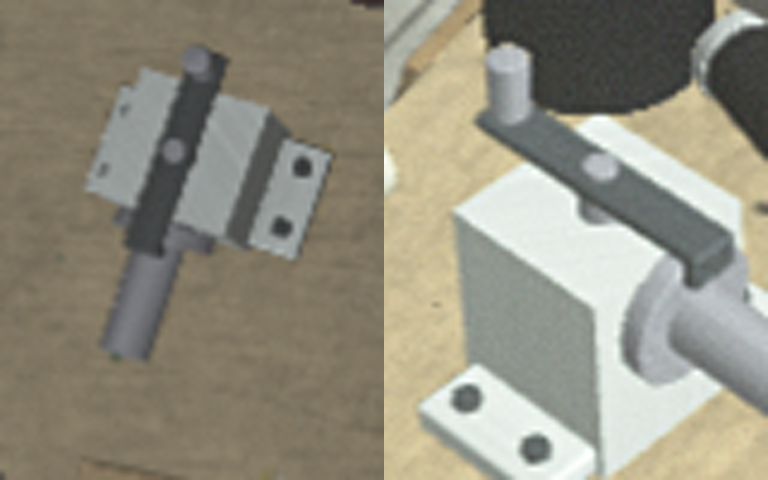

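The keeper met its stop firmly. The arm at about (175,150) in the top crop now lines up with the sleeve axis, with the lip behind the collar.

```bash
python3 -c "
from workcell import bot
print(bot.job_done())"
```

```text
the job is handed in; nothing more can be done
None
```

The sleeve is seated home in the bore, the keeper is shut against its stop behind the shoulder, the arm is clear of everything, and the job was handed in at about 34 s of the 54 s allowed; no verdict was returned.

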